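# Lock the fixture post and hold the try square in its corner

## Task

First push the red locking cap on the blue post fully down until it is home. Then grip the upright try square and press it into the corner between post and base plate, about in the middle of the post, so that its foot lies flat on the plate and its back sits flush against the post. Finish while still gripping the square there and pressing it lightly against the post; do not let go, and leave the other things on the table alone.

Things in the scene. Friction and masses are not known exactly. Their poses are not given: they have to be found in the camera images.
- square: loose try square, brass foot, dark steel blade, 0.28 to 0.49 kg, upright. Origin at the heel: bottom of the back face (plane x = 0), mid width; underside z = 0. Foot x 0 to 100 mm, 36 wide (y), 14 high. Blade x 0 to 30 mm, 10 mm thick (y -5 to 5), up to z = 140 mm, back flush with the foot's end. Grip the top 35 mm of the blade from above, fingers closing along y; the cap then tops at z = 103
- corner (a point): where the square's heel belongs: foot of the post's reference face, middle of its 50 mm width, on the plate's upper surface (15 mm above the table). +x points away from the post along the plate (face is the plane x = 0, post at x < 0), z up. Seated, the square's axes are parallel to these and its origin lies here
- plate: fixed dark steel base plate, 180 x 100 mm (x, y); its origin is on the table under the plate's centre, its upper surface is at z = 15 mm. The free surface reaches 130 mm from the post's reference face to the end of the plate
- post: fixed blue upright block on the plate, 40 x 50 mm (x, y), 80 mm high; origin at the centre of its underside, on the plate; the +x face (x = 20 mm) is the reference face. Its top is 95 mm above the table
- cap (a joint): red round locking cap on top of the post (34 mm across, 18 mm high), sliding down: 0 = fully raised, 0.012 m = home at its stop. It starts 0 to 4 mm down. A friction detent of about 6 N holds it wherever it is left
- cap_top (a point): centre of the cap's flat top; it is 130 mm above the table when the cap is fully raised, 118 mm when it is home
- water_bottle: bystander: clear plastic bottle, 65 mm across, 204 mm tall, standing at the left; origin under its centre
- spare_punch: bystander: dark steel punch, 16 mm across, 53 mm tall, standing behind the work; origin under its centre
- gauge_block: bystander: small slotted steel gauge, 22 x 56 x 12 mm, lying at the right front; origin under its centre
- clip_6: bystander: black moulded clip, 46 x 67 x 28 mm, at the right; origin under its centre

How it is judged:
On the way, in this order (a step that is already met when the one before it is completed fails the run):
1. the locking cap is pushed home (value of joint cap above 0.0105 m), for 0.2 s.
2. the gripped square is seated in the corner, touching post and plate (distance between square and corner below 0.014 m and x of square in the frame of corner below 0.003 m and contact force between the fingers and square above 10 N and contact force between square and post above 0.5 N and contact force between square and plate above 0.3 N), for 0.3 s.
At the end, for the whole second after the job is handed in: Cap within 1.5 mm of its stop; square still, heel within 3 mm of post face and plate and 12 mm of the post's middle line, upright within 2 deg, flush within 2.8 deg, gripped (over 10 N), pressing on the post with over 1 N and on the plate with over 0.3 N (value of joint cap above 0.0105 m and x of square in the frame of corner between -0.003 and 0.003 m and z of square in the frame of corner between -0.003 and 0.003 m and y of square in the frame of corner between -0.012 and 0.012 m and angle between square's own z axis and vertical below 0.035 rad and angle between the x axis of square and the x axis of corner, either way round below 0.05 rad and contact force between the fingers and square above 10 N and contact force between square and post above 1 N and contact force between square and plate above 0.3 N and linear speed of square below 0.02 m/s); the arm keeps its last pose, push and grip.
It fails at once if a bystander (bottle, punch, gauge, clip) is moved by more than 30 mm (distance of any of water_bottle, spare_punch, gauge_block, clip_6 from where it was at the start of the episode above 0.03 m).
It fails at once if the square is tipped over (angle between square's own z axis and vertical above 0.6 rad).
It fails at once if the square is rammed against the post (contact force between square and post above 60 N).
It also fails if it takes over 56 s, if anything falls off the work surface, if the arm or the gripper's body presses on something with over 40 N, if the wrist force passes 120 N, or if a joint passes its speed limit or range.

## Robot

A 7-joint arm with a two-finger parallel gripper is mounted at the origin on a cart in front of the work surface, level with it; the furniture and walls round the work are solid. World frame = base frame: x ahead of the robot, y to its left, z up, the work surface at z = 0. Lengths are in m, angles in rad, forces in N, time in s.
With the tool pointing down it reaches from about 0.425 to 0.925 m from the base axis. Payload 6.8 kg.
Tool frame: the origin (TCP) lies at the very end of the fingers, on their centre line; the grasp point (between the pads) lies 19 mm behind it (bot.grip_point_offset is the distance from the TCP to the grasp point, in m); z points along the fingers, y is the direction in which the jaws open and shut (so a half turn about z gives the same grasp; the last joint's range is limited). The gripper opens to 85 mm and grips with 20 to 120 N. Pads are 22 mm wide; open, the fingers measure 114 mm over their backs; the gripper's body (76 mm by 85 mm) begins 54 mm behind the grasp point. The pads swing forward as they close: fully open they stand 13 mm farther back than shut.
Start: joints at [1.123, 0.477, 0.022, 1.555, -0.011, 1.109, -0.083], TCP at [0.225, -0.636, 0.231] pointing down, gripper open.
Joint ranges: [-2.96, 2.96], [-0.34, 2.1], [-1.41, 1.46], [0.24, 2.44], [-1.37, 4.51], [0.17, 1.92], [-2.96, 2.96]. Speed limits (rad/s): [2.39, 2.39, 3.14, 3.14, 3.14, 3.14, 3.14].

## Interface

Orientations are given as [roll, pitch, yaw] about the fixed x, y, z axes, in that order (R = Rz(yaw) Ry(pitch) Rx(roll)).
In Python, from cell import bot gives the robot as it stands.
- The arm moves only by the tool servo_tool, never from a script. Its argument "plan" is text: rows parted by semicolons, each of 7 numbers parted by spaces: the shift along the tool's x, y, z in cm, then the turn, a rotation vector about the tool's x, y, z in rad, then the finger opening in cm, from 0 to 8.54. A call has 1 to 20 rows; each row shifts and turns the commanded pose from where the row before left it, along the tool's axes as they then stand; what a row does not reach is not made up. A row lasts 1/10 s, in which the tool goes at most 50 mm and 8.59 degrees, less where a joint would pass 70% of its speed; a pose out of reach is approached as far as the arm can. A call with a gripper value outside its range is refused whole. The fingers move at their own pace and stop on an object; "grip_force" is the grip in N (left out, the last holds). Time passes only in rows, so rows that do not move let the fingers close. It gives the time, the measured TCP pose, the force and the opening at its end, in the units of the state.
- bot.read_state(): the state, without advancing time (a new reading comes with each control period).
- bot.grab_frame(name): name is "scene" or "top" or "wrist"; returns the picture (420x560x3 uint8, red, green, blue); there is no depth.
- bot.camera_params(name): a dict with "fovy" (degrees; the focal length in pixels is half the picture's height over the tangent of half this angle, whatever the lens; pixels are square), "cx", "cy" (the principal point, pixels), "view" (4x4, takes a point from world to camera coordinates); the wrist camera has in their place "T_tool_cam" (4x4, takes a point from camera to tool coordinates, whose origin is the TCP and whose axes are the flange's). Camera axes: x right, y down, z forward; pixel columns grow to the right and rows downward; lengths in m; the calibration is good to about 2 mm. The wrist camera is an equidistant fisheye: a pixel r from the principal point sees the ray r / f radians off the axis. A picture is of the moment at which its call begins: read the wrist's pose just before it. camera_params takes no time and is no camera call.
- bot.close_job(): hands the job in, once; it reports no verdict.
The state is a dict: "t": time; "joints": joint angles; "qd": joint speeds; "effort": joint torques, N m; "position": TCP position; "eef_rot": TCP orientation; "wrist_force": force on the tool from outside, world axes, zero at the start; "ft_torque": the same for the moment, N m; "finger_gap": finger opening in m.
Only numpy, scipy, OpenCV 4.12 (cv2) and the standard library are available. Lean on these libraries where they do the work, as an engineer would, in place of code of your own. Each camera call takes 0.05 s, during which the arm holds its last target.

## Working session

There is one attempt and no reset: what is moved stays moved. The work goes in short steps, Python scripts to look and compute and a tool call to move; the robot and the scene stay as the last step left them, time stands still between calls to the robot, and variables do not carry over. Pictures are saved under pics/ and viewed, and the job is handed in when it is done.

Besides the shell and the picture viewer there is one more tool, called as name(argument=value, ...), one argument or row to a line, values as JSON. servo_tool: Moves the arm, as the interface text tells. Its arguments: {"type":"object","properties":{"plan":{"type":"string"},"grip_force":{"type":"number"}},"required":["plan"]}

```bash
ls; mkdir -p pics
python3 - <<'E'
from cell import bot
import cv2
s=bot.read_state()
for k,v in s.items(): print(k,v)
for n in("scene","top","wrist"):
    cv2.imwrite(f"pics/{n}0.png",cv2.cvtColor(bot.grab_frame(n),cv2.COLOR_RGB2BGR)); print(n,bot.camera_params(n))
print(bot.grip_point_offset)
E
```

```text
pics
t 0.0
joints [ 1.12291502  0.47779182  0.0223304   1.55647611 -0.01150014  1.10924002
 -0.08310752]
qd [-0.00073284 -0.00134411 -0.00085486 -0.00029329 -0.00039746  0.00053579
  0.0013379 ]
effort [-2.35485422e-04 -5.96464634e+01  1.60795894e+00 -2.81197482e+01
  1.24541923e-02  9.36855358e-03 -8.62024223e-06]
position [ 0.2247609  -0.63585864  0.23032064]
eef_rot [-3.13980997e+00  1.28145066e-04  3.39803473e-01]
wrist_force [-0.15085934 -0.19446045  0.34274171]
ft_torque [-0.01318661 -0.041653    0.00097695]
finger_gap 0.08553865742061004
scene {'fovy': 46.10506725017228, 'cx': 281.9356586034914, 'cy': 210.98020092008767, 'view': array([[ 0.58453559, -0.81126241, -0.01309378, -0.25207346],
       [-0.52756027, -0.36776102, -0.76578848,  0.34747774],
       [ 0.61644002,  0.45453838, -0.64295922,  1.25740428],
       [ 0.        ,  0.        ,  0.        ,  1.        ]])}
top {'fovy': 56.98151088106303, 'cx': 275.41984787120225, 'cy': 213.83714001836879, 'view': array([[ 0.01057072, -0.99976942,  0.01869122,  0.04836137],
       [-0.98832282, -0.01328757, -0.15179407,  0.50894054],
       [ 0.15200743, -0.01686839, -0.9882354 ,  1.19626366],
       [ 0.        ,  0.        ,  0.        ,  1.        ]])}
wrist {'fovy': 65.70646984690485, 'cx': 276.5913008153014, 'cy': 208.1289544750133, 'T_tool_cam': array([[ 3.83503159e-04, -9.57081095e-01, -2.89819998e-01,
         7.41658580e-02],
       [ 9.99999886e-01,  2.84721344e-04,  3.83002210e-04,
        -5.42085456e-04],
       [-2.84046235e-04, -2.89820112e-01,  9.57081095e-01,
        -1.43668269e-01],
       [ 0.00000000e+00,  0.00000000e+00,  0.00000000e+00,
         1.00000000e+00]])}
0.0187
```

View pics/scene0.png

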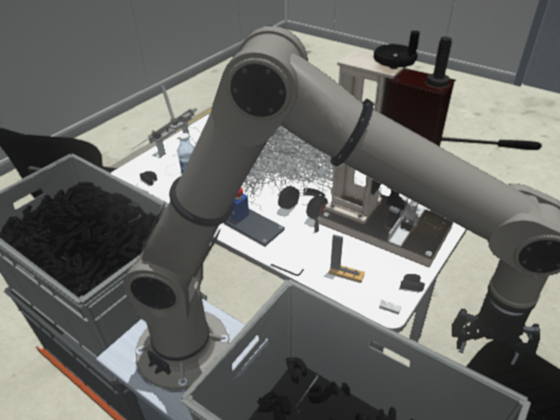

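View pics/top0.png

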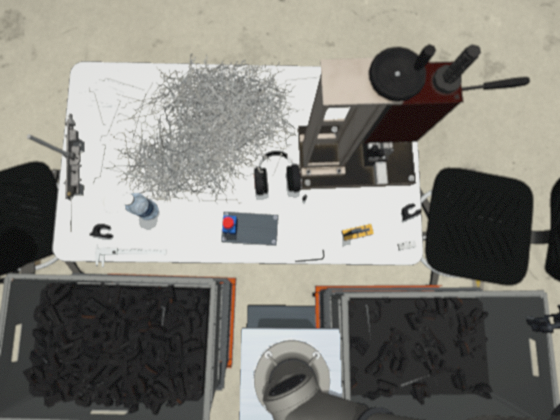

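View pics/wrist0.png

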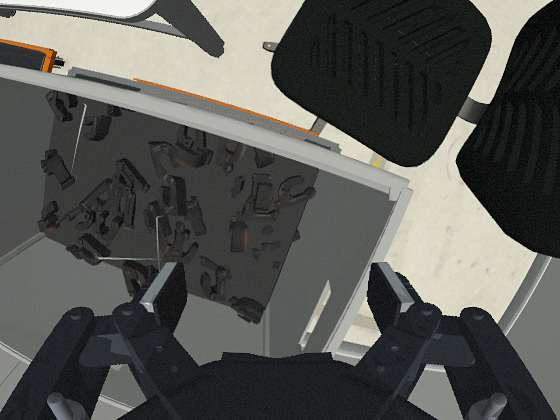

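The top view shows the cap at about (229,222), the plate spanning (222–278, 212–245) and the square at about (357,232). I'll crop and enlarge these.

```bash
cat > h.py <<'E'
import numpy as np, cv2
from scipy.spatial.transform import Rotation as R
from cell import bot
def f_of(p): return 210/np.tan(np.radians(p['fovy'])/2)
def ray(name,uv,st=None,P=None):
    p=P or bot.camera_params(name); f=f_of(p); d=np.array([(uv[0]-p['cx']),(uv[1]-p['cy'])])
    if name=='wrist':
        r=np.hypot(*d); th=r/f; v=np.array([*(d/max(r,1e-9)*np.sin(th)),np.cos(th)])
        T=np.eye(4);T[:3,:3]=R.from_euler('xyz',st['eef_rot']).as_matrix();T[:3,3]=st['position']
        C=T@p['T_tool_cam']
    else:
        v=np.array([*(d/f),1.]); C=np.linalg.inv(p['view'])
    v=C[:3,:3]@v
    return C[:3,3],v/np.linalg.norm(v)
def onz(name,uv,z,st=None):
    o,v=ray(name,uv,st); return o+v*(z-o[2])/v[2]
def proj(name,X,st=None):
    p=bot.camera_params(name); f=f_of(p)
    if name=='wrist':
        T=np.eye(4);T[:3,:3]=R.from_euler('xyz',st['eef_rot']).as_matrix();T[:3,3]=st['position']
        V=np.linalg.inv(T@p['T_tool_cam'])
    else: V=p['view']
    c=V[:3,:3]@np.asarray(X)+V[:3,3]
    if name=='wrist':
        r=np.hypot(c[0],c[1]); th=np.arctan2(r,c[2]); return np.array([p['cx'],p['cy']])+f*th*c[:2]/r
    return np.array([p['cx'],p['cy']])+f*c[:2]/c[2]
def tri(rays):
    A=np.zeros((3,3));b=np.zeros(3)
    for o,v in rays:
        M=np.eye(3)-np.outer(v,v);A+=M;b+=M@o
    X=np.linalg.solve(A,b); return X,[np.linalg.norm((np.eye(3)-np.outer(v,v))@(X-o)) for o,v in rays]
def snap(name,fn):
    st=bot.read_state(); im=bot.grab_frame(name); b=cv2.cvtColor(im,cv2.COLOR_RGB2BGR); cv2.imwrite('pics/'+fn,b); return st,b
E
python3 - <<'E'
import cv2
from h import *
a=cv2.imread('pics/top0.png')
cv2.imwrite('pics/top0a.png',cv2.resize(a[195:265,210:300],None,fx=8,fy=8,interpolation=cv2.INTER_CUBIC))
cv2.imwrite('pics/top0b.png',cv2.resize(a[190:260,335:430],None,fx=8,fy=8,interpolation=cv2.INTER_CUBIC))
for uv,z in [((229,222),.125),((222,212),.015),((278,212),.015),((278,245),.015),((357,232),.0),((342,236),.014),((372,230),.014),((305,200),.05),((142,207),.1)]: print(uv,onz('top',uv,z))
E
```

```text
(229, 222) [0.46881574 0.19255647 0.125     ]
(222, 212) [0.5156246  0.22755049 0.015     ]
(278, 212) [0.51808562 0.04573047 0.015     ]
(278, 245) [0.41074404 0.04470424 0.015     ]
(357, 232) [ 0.45754383 -0.21450442  0.        ]
(342, 236) [ 0.44239893 -0.16224935  0.014     ]
(372, 230) [ 0.46316532 -0.26035967  0.014     ]
(305, 200) [ 0.55235951 -0.03902052  0.05      ]
(142, 207) [0.51431193 0.45848864 0.1       ]
```

View pics/top0a.png

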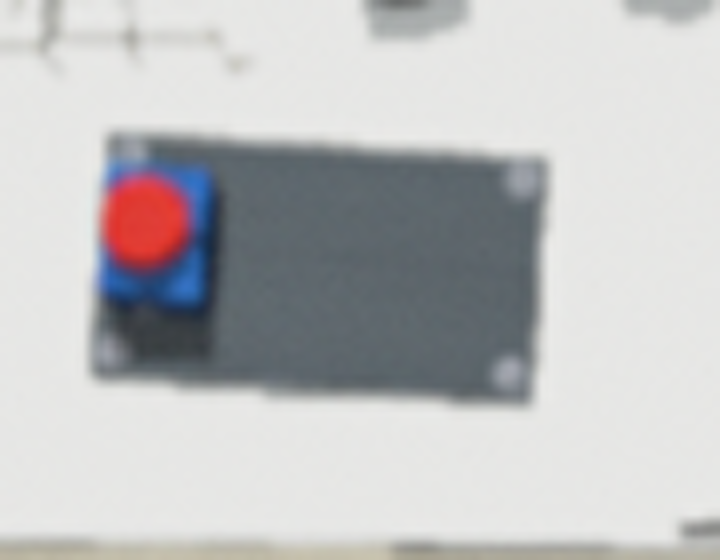

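View pics/top0b.png

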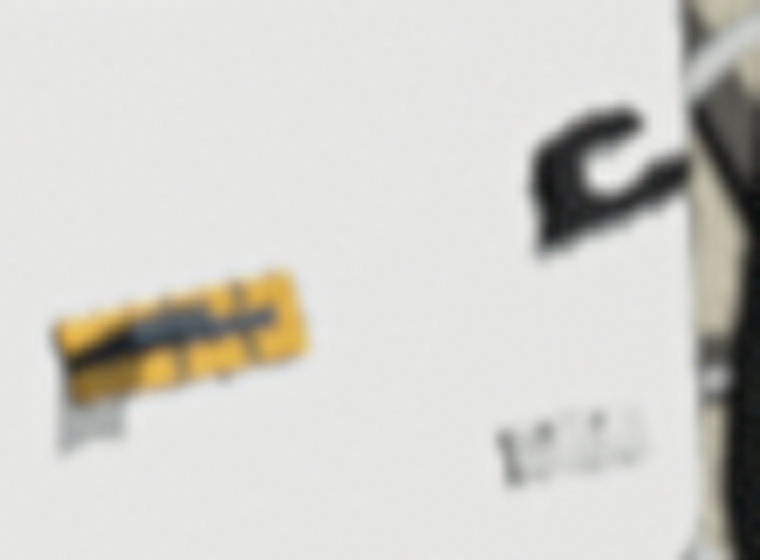

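Run:
```python
from h import *
def rect(pts,off,z):
    P=[onz('top',(off[0]+(x-3.5)/8,off[1]+(y-3.5)/8),z) for x,y in pts]
    for p in P: print(p.round(4))
    P=np.array(P); e=P[1]-P[0]+P[2]-P[3]; print('len',np.linalg.norm(P[1]-P[0]),np.linalg.norm(P[2]-P[1]),'yaw',np.degrees(np.arctan2(e[1],e[0])), 'centre',P.mean(0), 'left end mid',(P[0]+P[3])/2)
rect([(108,135),(546,158),(532,403),(95,377)],(210,195),.015)
rect([(55,325),(290,270),(308,348),(75,402)],(335,190),.014)
print('cap',onz('top',(210+144/8,195+221/8),.128))
print('posttop',[onz('top',(210+x/8,195+y/8),.095).round(4) for x,y in((213,165),(205,308))])
```

```text
[0.5175 0.2242 0.015 ]
[0.5105 0.0463 0.015 ]
[0.4109 0.0509 0.015 ]
[0.4192 0.2263 0.015 ]
len 0.17803980059916147 0.09970246849611487 yaw -92.49369821628194 centre [0.46451355 0.13692048 0.015     ] left end mid [0.46835998 0.22524115 0.015     ]
[ 0.4613 -0.1607  0.014 ]
[ 0.485  -0.2571  0.014 ]
[ 0.4532 -0.2635  0.014 ]
[ 0.4301 -0.1683  0.014 ]
len 0.09924046197489216 0.032465915639228814 yaw -76.26269446431799 centre [ 0.45741179 -0.21241961  0.014     ] left end mid [ 0.44570376 -0.16452686  0.014     ]
cap [0.46653309 0.1951261  0.128     ]
posttop [array([0.4925, 0.1731, 0.095 ]), array([0.4381, 0.1747, 0.095 ])]
```

servo_tool(
  plan="2 -2 -1 0 0 0 8.5; 3.5 -3.4 -0.8 0 0 0 8.5; 3.5 -3.4 -0.5 0 0 0 8.5; 3.5 -3.4 -0.5 0 0 0 8.5; 3.5 -3.4 -0.5 0 0 0 8.5; 3.5 -3.4 -0.5 0 0 0 8.5; 3.5 -3.4 -0.5 0 0 0 8.5; 3.5 -3.4 -0.5 0 0 0 8.5; 3.5 -3.4 -0.2 0 0 0 8.5; 2 -2 0 0 0 0 8.5; 0 0 0 0 0 0 8.5; 0 0 0 0 0 0 8.5",
)

```text
t: 1.35
position: [0.4226, -0.2354, 0.2812]
eef_rot: [3.142, 0.001, 0.341]
wrist_force: [-0.4, -0.0, -0.4]
finger_gap: 0.0846
```

Run:
```python
from h import *
st,im=snap('wrist','w1.png'); print(st['t'],st['joints'].round(3),st['position'],st['eef_rot'])
snap('scene','s1.png')
```

```text
1.35 [ 0.588  0.124 -0.228  1.924  0.032  1.097 -0.882] [ 0.42257258 -0.2354388   0.28116752] [3.14152542e+00 5.45297861e-04 3.41146535e-01]
```

View pics/w1.png

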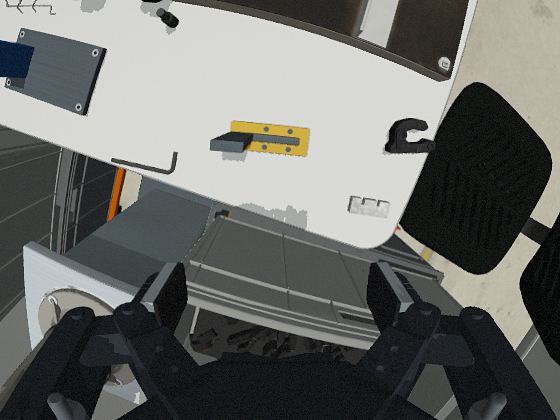

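View pics/s1.png

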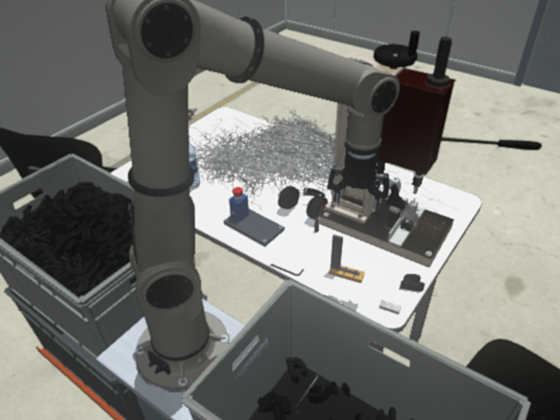

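servo_tool(
  plan="0 0 0 0 0 -0.148 0; 0 0 0 0 0 -0.148 0; 0 0 0 0 0 -0.148 0; 0 0 0 0 0 -0.148 0; 0 0 0 0 0 -0.148 0; 0 0 0 0 0 -0.148 0; 0 0 0 0 0 -0.148 0; 0 0 0 0 0 -0.148 0; 2 0 0 0 0 0 0; 5 0.3 0 0 0 0 0; 5 0.4 0 0 0 0 0; 5 0.4 0 0 0 0 0; 5 0.4 0 0 0 0 0; 5 0.3 0 0 0 0 0; 5 0.3 0 0 0 0 0; 3 0.3 0 0 0 0 0; 0 0 0 0 0 0 0; 0 0 0 0 0 0 0",
)

```text
t: 3.25
position: [0.4633, 0.1109, 0.281]
eef_rot: [-3.141, 0.001, 1.523]
wrist_force: [0.1, -0.8, -0.1]
finger_gap: -0.0001
```

Run:
```python
from h import *
st,im=snap('wrist','w2.png'); print(st['t'],st['joints'].round(3),st['position'],st['eef_rot'],st['finger_gap'])
```

```text
3.25 [ 0.219  0.15  -0.639  1.918  0.1    1.106 -0.508] [0.46327574 0.11093297 0.28095519] [-3.14080926e+00  5.41530582e-04  1.52274457e+00] -9.705799699222481e-05
```

View pics/w2.png

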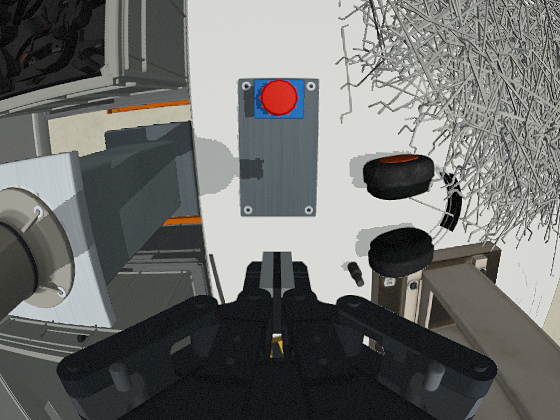

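The wrist view shows the cap near (279,97), the blue post at (254–304, 79–119) and the plate's four corners. Next I'll measure with masks and triangulate against the top view.

```bash
cat > m.py <<'E'
from h import *
def redc(b):
    h=cv2.cvtColor(b,cv2.COLOR_BGR2HSV); m=((h[...,0]<8)|(h[...,0]>172))&(h[...,1]>170)&(h[...,2]>160)
    m=m.astype(np.uint8); n,l,s,c=cv2.connectedComponentsWithStats(m); i=1+np.argmax(s[1:,4]); return c[i],s[i]
def bluerect(b):
    h=cv2.cvtColor(b,cv2.COLOR_BGR2HSV); m=((h[...,0]>98)&(h[...,0]<122)&(h[...,1]>150)&(h[...,2]>90)).astype(np.uint8)
    n,l,s,c=cv2.connectedComponentsWithStats(m); i=1+np.argmax(s[1:,4]); return s[i],(l==i)
E
python3 - <<'E'
from m import *
st={'position':np.array([0.46327574,0.11093297,0.28095519]),'eef_rot':[-3.14080926,5.4153e-4,1.52274457]}
w=cv2.imread('pics/w2.png');t=cv2.imread('pics/top0.png')
cw,sw=redc(w);ct,s2=redc(t);print(cw,sw,ct,s2)
print('cap tri',tri([ray('wrist',cw,st),ray('top',ct)]))
print('cap on z=.128',onz('wrist',cw,.128,st))
s,_=bluerect(w);print('blue',s)
cv2.imwrite('pics/w2c.png',cv2.resize(w[65:225,225:330],None,fx=3.7,fy=3.7,interpolation=cv2.INTER_CUBIC))
P=np.array([onz('wrist',q,.015,st) for q in((239,79),(317,79),(317,215.5),(239,215.5))]);print(P.round(4),P.mean(0))
e=P[2]-P[1]+P[3]-P[0];print('len',np.linalg.norm(e)/2,'yaw',np.degrees(np.arctan2(e[1],e[0])))
E
```

```text
[279.01058201  96.58095238] [262  78  36  36 945] [227.74358974 222.30769231] [224 218   9  10  78]
cap tri (array([0.47044962, 0.19981693, 0.10114019]), [np.float64(0.001159059018382167), np.float64(0.0011590590183821366)])
cap on z=.128 [0.46969847 0.19957769 0.128     ]
blue [254  79  24  39 407]
[[0.4223 0.2303 0.015 ]
 [0.5189 0.2258 0.015 ]
 [0.5142 0.0483 0.015 ]
 [0.4104 0.0533 0.015 ]] [0.46642853 0.13941975 0.015     ]
len 0.17744636943504005 yaw -92.68823209789993
```

View pics/w2c.png

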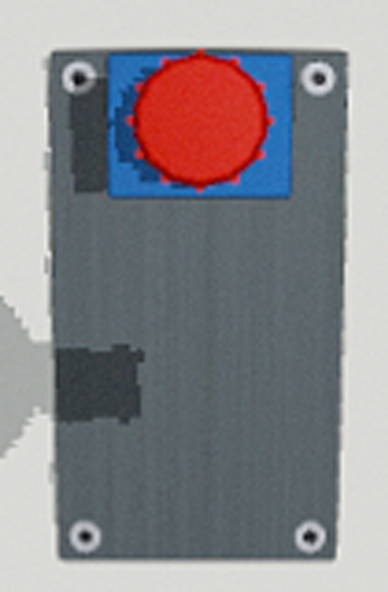

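servo_tool(
  plan="2.5 0 0 0 0 0 0; 3 0 0 0 0 0 0; 0.5 0 0 0 0 0 0; 0 0 0 0 0 0 0; 0 0 0 0 0 0 0",
)

```text
t: 3.8
position: [0.4662, 0.1698, 0.281]
eef_rot: [-3.141, 0.001, 1.521]
wrist_force: [0.8, -0.3, -0.4]
finger_gap: 0.0001
```

Run:
```python
from m import *
st0={'position':np.array([0.46327574,0.11093297,0.28095519]),'eef_rot':[-3.14080926,5.4153e-4,1.52274457]}
st,w=snap('wrist','w3.png');print(st['t'],st['position'],st['eef_rot'])
w0=cv2.imread('pics/w2.png')
cw,sw=redc(w);print(cw,sw)
c0,_=redc(w0)
print('cap tri',tri([ray('wrist',cw,st),ray('wrist',c0,st0)]),onz('wrist',cw,.128,st))
cv2.imwrite('pics/w3c.png',cv2.resize(w[100:320,200:360],None,fx=2.7,fy=2.7,interpolation=cv2.INTER_CUBIC))
```

```text
3.8 [0.46617886 0.16981301 0.28102432] [-3.14122215e+00  1.23741669e-03  1.52083185e+00]
[278.75684556 160.14676889] [262 144  36  34 913]
cap tri (array([0.46974215, 0.19970448, 0.12532066]), [np.float64(1.900824311502754e-05), np.float64(1.9008243115050225e-05)]) [0.46976327 0.20010361 0.128     ]
```

View pics/w3c.png

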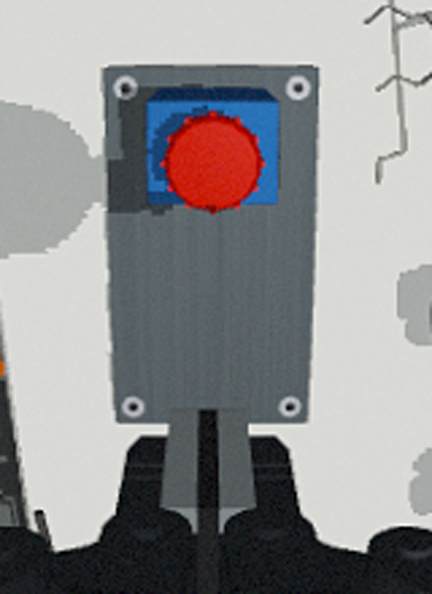

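servo_tool(
  plan="1.5 0.1 0 0 0 0 0; 1.4 0.1 3 0 0 0 0; 0 0 4 0 0 0 0; 0 0 4 0 0 0 0; 0 0 2.8 0 0 0 0; 0 0 0.7 0 0 0 0; 0 0 0.5 0 0 0 0; 0 0 0.4 0 0 0 0; 0 0 0.4 0 0 0 0; 0 0 0.2 0 0 0 0; 0 0 0 0 0 0 0",
)

```text
t: 4.95
position: [0.4703, 0.2011, 0.1223]
eef_rot: [3.139, -0.001, 1.523]
wrist_force: [1.3, -1.4, 3.2]
finger_gap: -0.0003
```

servo_tool(
  plan="0 0 0.3 0 0 0 0; 0 0 0.3 0 0 0 0; 0 0 0.2 0 0 0 0; 0 0 0 0 0 0 0; 0 0 0 0 0 0 0",
)

```text
t: 5.45
position: [0.4706, 0.2013, 0.1177]
eef_rot: [3.137, 0.001, 1.523]
wrist_force: [-9.5, -8.1, 40.9]
finger_gap: 0.0
```

servo_tool(
  plan="0 0 -2 0 0 0 0; 0 0 -4.5 0 0 0 0; 0 0 -4.5 0 0 0 0; -2 0 -4.5 0 0 0 0; -4.5 0 -0.5 0 0 0 0; -4.9 0 0 0 0 0 4; -4.9 0 0 0 0 0 4; -4.9 0 0 0 0 0 4; -4.9 0 0 0 0 0 4; -4.9 0 0 0 0 0 4; -4.9 0 0 0 0 0 4; -4.9 0 0 0 0 -0.145 4; -4 0 0 0 0 -0.14 4; -2 0 0 0 0 0 4; 0 0 0 0 0 0 4; 0 0 0 0 0 0 4",
)

```text
t: 7.05
position: [0.4588, -0.2612, 0.2733]
eef_rot: [3.141, -0.001, 1.797]
wrist_force: [-0.6, 1.0, -0.3]
finger_gap: 0.0401
```

Run:
```python
from m import *
st,w=snap('wrist','w4.png');print(st['t'],st['joints'].round(3),list(st['position']),list(st['eef_rot']))
```

```text
7.05 [ 0.736  0.222 -0.391  1.834  0.093  1.104  0.538] [np.float64(0.4587709162606655), np.float64(-0.2612067122831546), np.float64(0.2732622764601798)] [np.float64(3.141248686572124), np.float64(-0.0010362341019360954), np.float64(1.7972867682270564)]
```

View pics/w4.png

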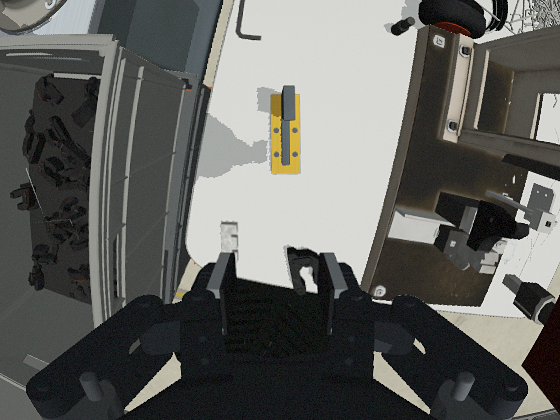

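The square's foot spans about (271–300, 95–174), with the blade top at (282–296, 86–120). I'll take a second view 6 cm further on.

servo_tool(
  plan="3 0 0 0 0 0 4; 3 0 0 0 0 0 4; 0 0 0 0 0 0 4; 0 0 0 0 0 0 4",
)

```text
t: 7.5
position: [0.4451, -0.2021, 0.2738]
eef_rot: [3.141, 0.001, 1.802]
wrist_force: [0.1, 0.0, 0.2]
finger_gap: 0.0397
```

Run:
```python
from m import *
st,w=snap('wrist','w5.png');print(st['t'],list(st['position']),list(st['eef_rot']))
w4=cv2.imread('pics/w4.png')
a=cv2.resize(w4[75:185,255:315],None,fx=5,fy=5,interpolation=cv2.INTER_CUBIC);b=cv2.resize(w[135:255,245:315],None,fx=5,fy=5,interpolation=cv2.INTER_CUBIC)
H=600;a=cv2.copyMakeBorder(a,0,H-a.shape[0],0,0,0);b=cv2.copyMakeBorder(b,0,H-b.shape[0],0,0,0)
cv2.imwrite('pics/w45.png',np.hstack([a,b]))
```

```text
7.5 [np.float64(0.44508663493713563), np.float64(-0.20211508987910792), np.float64(0.2737595992257197)] [np.float64(3.1411689827548344), np.float64(0.000759080997661199), np.float64(1.8016710956213438)]
```

View pics/w45.png

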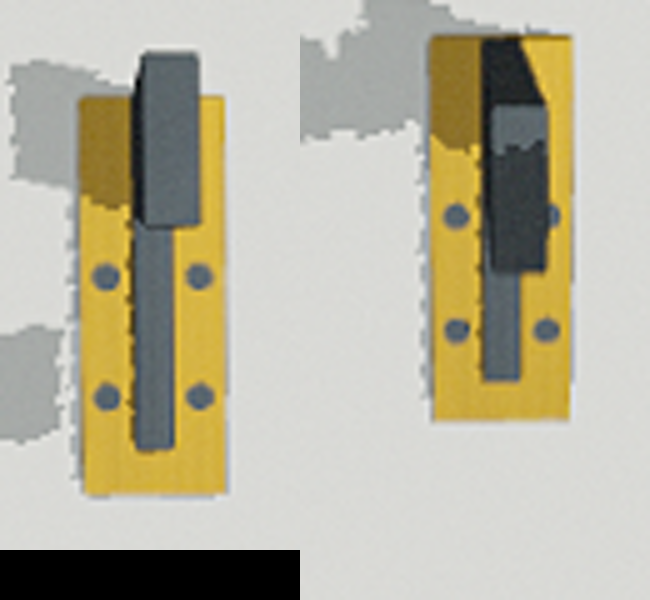

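Run:
```python
from h import *
sA={'position':np.array([0.4587709,-0.2612067,0.2732623]),'eef_rot':[3.1412487,-.00103623,1.7972868]}
sB={'position':np.array([0.4450866,-0.2021151,0.2737596]),'eef_rot':[3.14116898,.00075908,1.8016711]}
def px(p,o): return (o[0]+(p[0]-2)/5,o[1]+(p[1]-2)/5)
def go(A,B,z):
    X=[tri([ray('wrist',px(a,(255,75)),sA),ray('wrist',px(b,(245,135)),sB)]) for a,b in zip(A,B)]
    for x,r in X: print(x.round(4),round(r[0],5))
    for s,Q,o in((sA,A,(255,75)),(sB,B,(245,135))):
        P=np.array([onz('wrist',px(q,o),z,s) for q in Q]); e=P[2]-P[1]+P[3]-P[0]
        print('centre',P.mean(0).round(4),'back mid',((P[0]+P[1])/2).round(4),'len',np.linalg.norm(e)/2,'w',np.linalg.norm(P[1]-P[0]),'yaw',np.degrees(np.arctan2(e[1],e[0])))
print('blade');go([(142,52),(198,52),(200,226),(145,228)],[(192,105),(244,105),(247,270),(192,270)],.14)
print('foot');go([(80,97),(224,97),(227,493),(83,493)],[(130,36),(272,36),(271,420),(132,420)],.014)
st=bot.read_state();print(st['position'])
```

```text
blade
[ 0.4422 -0.1645  0.1402] 3e-05
[ 0.4511 -0.1623  0.1402] 0.00024
[ 0.4587 -0.1911  0.1377] 2e-05
[ 0.4495 -0.1937  0.1361] 0.00017
centre [ 0.4504 -0.1779  0.14  ] back mid [ 0.4468 -0.1634  0.14  ] len 0.029890455885507376 w 0.00936195056650755 yaw -76.03254690782798
centre [ 0.4501 -0.1776  0.14  ] back mid [ 0.4466 -0.1635  0.14  ] len 0.02917309504789017 w 0.008923841370212859 yaw -75.78276767818565
foot
[ 0.4298 -0.1675  0.0089] 0.00016
[ 0.4644 -0.1592  0.0085] 0.0001
[ 0.488  -0.2557  0.0155] 6e-05
[ 0.4527 -0.2638  0.0159] 0.00014
centre [ 0.4589 -0.2118  0.014 ] back mid [ 0.4472 -0.1637  0.014 ] len 0.09914322410237157 w 0.03506731773710759 yaw -76.35577709089426
centre [ 0.4586 -0.2116  0.014 ] back mid [ 0.4468 -0.163   0.014 ] len 0.10017901648564893 w 0.0351744420383841 yaw -76.3320399897469
[ 0.44508707 -0.2031673   0.27366299]
```

servo_tool(
  plan="1.2 0.5 1 0 0 -0.007 4; 1.1 0.6 3 0 0 0 4; 0 0 3 0 0 0 4; 0 0 2.5 0 0 0 4; 0 0 0 0 0 0 4; 0 0 0 0 0 0 4",
)

```text
t: 8.15
position: [0.4504, -0.1786, 0.1782]
eef_rot: [-3.141, -0.001, 1.806]
wrist_force: [-0.0, -0.2, -0.2]
finger_gap: 0.0401
```

Run:
```python
from m import *
st,w=snap('wrist','w6.png');print(st['t'],list(st['position']),list(st['eef_rot']))
x=np.array([.4503,-.178])-st['position'][:2];y=st['eef_rot'][2];print('tool xy',x@[np.cos(y),np.sin(y)],x@[np.sin(y),-np.cos(y)])
```

```text
8.15 [np.float64(0.4503599453945695), np.float64(-0.17863750233583164), np.float64(0.1781705046104586)] [np.float64(-3.1409816253106984), np.float64(-0.0010696957140414742), np.float64(1.8057384548630262)]
tool xy 0.0006339432443940571 9.010350386110728e-05
```

View pics/w6.png

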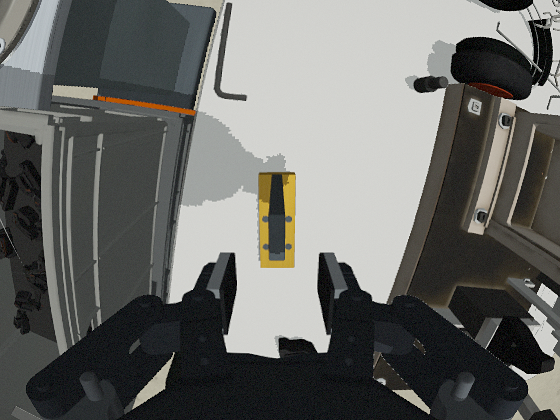

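The blade sits midway between the fingers, at column 277. Next I descend and grip.

servo_tool(
  plan="0 0 2.5 0 0 0 4; 0 0 2.5 0 0 0 4; 0 0 1.4 0 0 0 4; 0 0 0.5 0 0 0 4; 0 0 0 0 0 0 4; 0 0 0 0 0 0 0.5; 0 0 0 0 0 0 0.5; 0 0 0 0 0 0 0.5; 0 0 0 0 0 0 0.5; 0 0 0 0 0 0 0.5",
  grip_force=60,
)

```text
t: 9.2
position: [0.4509, -0.1794, 0.1105]
eef_rot: [3.14, 0.001, 1.805]
wrist_force: [-1.6, 0.7, 6.2]
finger_gap: 0.0089
```

Run:
```python
from m import *
s0={'position':np.array([0.46327574,0.11093297,0.28095519]),'eef_rot':[-3.14080926,5.4153e-4,1.52274457]}
s1={'position':np.array([0.46617886,0.16981301,0.28102432]),'eef_rot':[-3.14122215,1.23741669e-3,1.52083185]}
P=[]
for c0,c1 in (((254.2,118.1),(254.4,175.2)),((303.9,118.1),(302.8,175.2))):
    print(tri([ray('wrist',c0,s0),ray('wrist',c1,s1)]),onz('wrist',c0,.095,s0),onz('wrist',c1,.095,s1))
w=cv2.imread('pics/w3.png'); 
Q=[(105,68),(317,68),(307,421),(117,421)]
P=np.array([onz('wrist',(200+x/2.7,100+y/2.7),.015,s1) for x,y in Q]);e=P[2]-P[1]+P[3]-P[0];print(P.round(4),P.mean(0),np.linalg.norm(e)/2,np.degrees(np.arctan2(e[1],e[0])))
```

```text
(array([0.44411118, 0.18061638, 0.09454069]), [np.float64(0.00014348701700449317), np.float64(0.00014348701700449677)]) [0.44428669 0.18061521 0.095     ] [0.44400393 0.18071111 0.095     ]
(array([0.49398103, 0.17832113, 0.09534566]), [np.float64(5.743266646148053e-05), np.float64(5.7432666461418965e-05)]) [0.49406678 0.17831061 0.095     ] [0.49394848 0.17825578 0.095     ]
[[0.4221 0.2305 0.015 ]
 [0.5204 0.2257 0.015 ]
 [0.5122 0.0475 0.015 ]
 [0.4142 0.0524 0.015 ]] [0.46721274 0.13905648 0.015     ] 0.17831685244686604 -92.60252543547361
```

servo_tool(
  plan="0 0 -1 0 0 0 0.5; 0 0 -2.5 0 0 0 0.5; 0 0 -3 0 0 0 0.5; 0 0 -1.5 0 0 0 0.5; 0 0 0 0 0 0 0.5",
)

```text
t: 9.7
position: [0.4516, -0.1794, 0.1917]
eef_rot: [3.138, 0.003, 1.805]
wrist_force: [0.2, -0.2, -4.5]
finger_gap: 0.0088
```

servo_tool(
  plan="0 0 0 0 0 0.05 0.5; 0 0 0 0 0 0.1 0.5; 0 0 0 0 0 0.1 0.5; 0 0 0 0 0 0.03 0.5; 2 0 0 0 0 0 0.5; 4 0 0 0 0 0 0.5; 4.5 0 0 0 0 0 0.5; 4.5 0 0 0 0 0 0.5; 4.5 0 0 0 0 0 0.5; 4.5 0 0 0 0 0 0.5; 4 0 0 0 0 0 0.5; 2.2 0 0 0 0 0 0.5; 0 0 0 0 0 0 0.5; 0 0 0 0 0 0 0.5; 0 0 0 0 0 0 0.5",
)

```text
t: 11.2
position: [0.4636, 0.1211, 0.1887]
eef_rot: [-3.14, 0.001, 1.525]
wrist_force: [0.1, -1.0, -5.2]
finger_gap: 0.0091
```

Run:
```python
from m import *
st,w=snap('wrist','w7.png');print(st['t'],st['joints'].round(3),list(st['position']),list(st['eef_rot']),st['wrist_force'])
snap('scene','s7.png')
h=np.array([.469,.1795])-st['position'][:2];y=st['eef_rot'][2];print('tool xy to corner from TCP',h@[np.cos(y),np.sin(y)]-.0165,h@[np.sin(y),-np.cos(y)])
```

```text
11.2 [ 0.124  0.26  -0.586  2.023  0.181  0.91  -0.604] [np.float64(0.46361454065199786), np.float64(0.121133976307426), np.float64(0.18872892484063192)] [np.float64(-3.140417656074263), np.float64(0.001073179316701811), np.float64(1.5245648939840302)] [ 0.06929123 -1.04853425 -5.19085027]
tool xy to corner from TCP 0.04205254944550377 0.002682321290026111
```

View pics/w7.png

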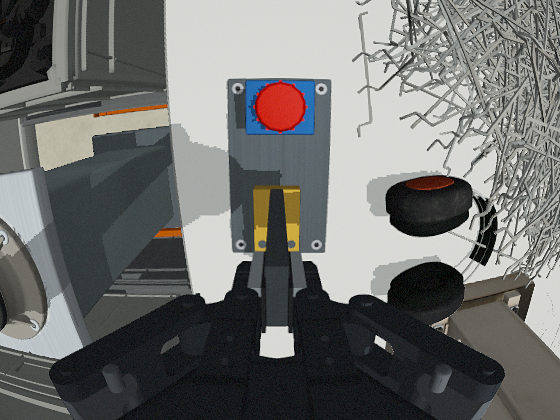

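View pics/s7.png

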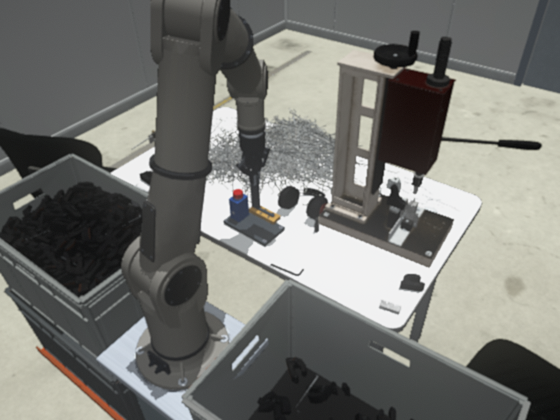

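servo_tool(
  plan="0 0.15 1 0 0 0 0.5; 0 0.12 2 0 0 0 0.5; 0 0 2 0 0 0 0.5; 0 0 0.5 0 0 0 0.5; 0 0 0 0 0 0 0.5; 0 0 0 0 0 0 0.5",
)

```text
t: 11.9
position: [0.4671, 0.1226, 0.1348]
eef_rot: [3.141, -0.0, 1.525]
wrist_force: [-0.2, 1.1, -4.6]
finger_gap: 0.0094
```

Run:
```python
from m import *
st,w=snap('wrist','w8.png');print(st['t'],list(st['position']),list(st['eef_rot']),st['wrist_force'])
h=np.array([.469,.1795])-st['position'][:2];y=st['eef_rot'][2];print('tool xy to corner from TCP',h@[np.cos(y),np.sin(y)]-.0165,h@[np.sin(y),-np.cos(y)],'bottom',st['position'][2]-.1105)
c,s=np.cos(y),np.sin(y)
z=st['position'][2]-.1105+.014
for k in(-.018,.018): print(proj('wrist',[st['position'][0]+.0165*c+k*s,st['position'][1]+.0165*s-k*c,z],st))
cv2.imwrite('pics/w8c.png',cv2.resize(w[100:300,200:360],None,fx=3,fy=3,interpolation=cv2.INTER_CUBIC))
```

```text
11.9 [np.float64(0.46714736342881036), np.float64(0.12259571415838084), np.float64(0.13481322619677083)] [np.float64(3.140817905084109), np.float64(-0.00043470108634058313), np.float64(1.5253824978889572)] [-0.16712776  1.05944008 -4.56472338]
tool xy to corner from TCP 0.040429722178385724 -0.0007326268500557076 bottom 0.02431322619677083
[252.6622019 189.533519 ]
[299.98361832 189.53812675]
```

View pics/w8c.png

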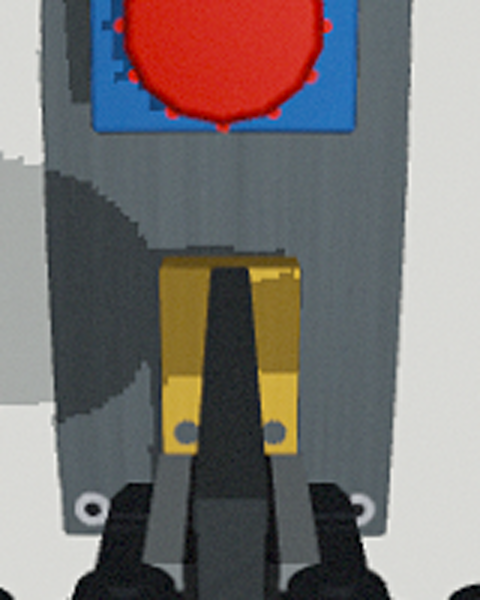

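The foot's back edge is at row 189.3, columns 253–300, as predicted, so the square hasn't slipped. Next I lower it onto the plate gently.

servo_tool(
  plan="0 0 0.4 0 0 0 0.5; 0 0 0.3 0 0 0 0.5; 0 0 0.1 0 0 0 0.5; 0 0 0.1 0 0 0 0.5; 0 0 0 0 0 0 0.5; 0 0 0 0 0 0 0.5",
)

```text
t: 12.55
position: [0.4668, 0.1228, 0.1257]
eef_rot: [3.141, -0.0, 1.526]
wrist_force: [-1.4, 0.3, 0.9]
finger_gap: 0.0091
```

servo_tool(
  plan="0.5 0 0 0 0 0 0.5; 0.8 0 0 0 0 0 0.5; 0.8 0 0 0 0 0 0.5; 0.8 0 0 0 0 0 0.5; 0.5 0 0 0 0 0 0.5; 0.2 0 0 0 0 0 0.5; 0 0 0 0 0 0 0.5; 0 0 0 0 0 0 0.5",
)

```text
t: 13.35
position: [0.4687, 0.1578, 0.1255]
eef_rot: [3.141, 0.001, 1.525]
wrist_force: [-0.4, -5.0, 5.2]
finger_gap: 0.0092
```

servo_tool(
  plan="0.1 0 0 0 0 0 0.5; 0.1 0 0 0 0 0 0.5; 0.1 0 0 0 0 0 0.5; 0 0 0 0 0 0 0.5",
)

```text
t: 13.75
position: [0.4687, 0.1606, 0.1254]
eef_rot: [3.141, 0.001, 1.525]
wrist_force: [0.3, -6.1, 3.9]
finger_gap: 0.0093
```

Run:
```python
from m import *
st,w=snap('wrist','w9.png');print(st['t'],list(st['position']),list(st['eef_rot']),st['wrist_force'],st['ft_torque'])
cv2.imwrite('pics/w9c.png',cv2.resize(w[100:300,200:360],None,fx=3,fy=3,interpolation=cv2.INTER_CUBIC))
```

```text
13.75 [np.float64(0.4686525740223551), np.float64(0.16059826564430185), np.float64(0.1253617029506107)] [np.float64(3.141342743853252), np.float64(0.001038255177780334), np.float64(1.5249379955984748)] [ 0.27485283 -6.07146487  3.90102081] [-1.80024667e+00  2.96930553e-02  5.30897511e-04]
```

View pics/w9c.png

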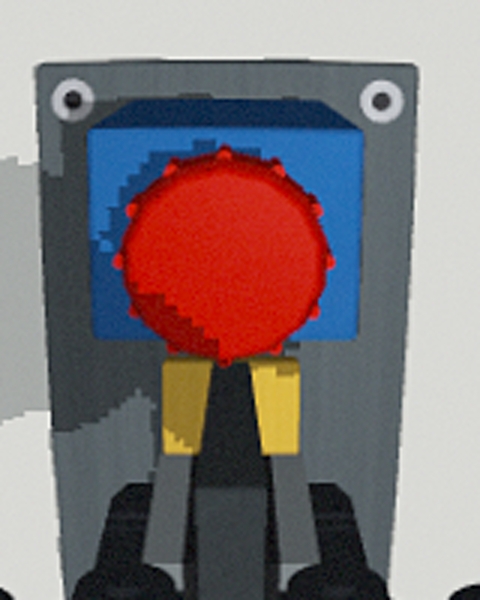

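servo_tool(
  plan="0.1 0 0 0 0 0 0.5; 0.1 0 0 0 0 0 0.5; 0 0 0 0 0 0 0.5; 0 0 0 0 0 0 0.5",
)

```text
t: 14.2
position: [0.4687, 0.1624, 0.1254]
eef_rot: [3.142, 0.001, 1.525]
wrist_force: [0.2, -6.3, 4.9]
finger_gap: 0.0093
```

servo_tool(
  plan="0.1 0 0 0 0 0 0.5; 0.1 0 0 0 0 0 0.5; 0 0 0 0 0 0 0.5; 0 0 0 0 0 0 0.5",
)

```text
t: 14.6
position: [0.4687, 0.1643, 0.1253]
eef_rot: [-3.142, 0.001, 1.525]
wrist_force: [-0.4, -6.7, 4.7]
finger_gap: 0.0086
```

servo_tool(
  plan="0.1 0 0 0 0 0 0.5; 0 0 0 0 0 0 0.5; 0.1 0 0 0 0 0 0.5; 0 0 0 0 0 0 0.5; 0 0 0 0 0 0 0.5",
)

```text
t: 15.1
position: [0.4688, 0.1662, 0.1254]
eef_rot: [-3.142, 0.002, 1.525]
wrist_force: [1.1, -6.5, 4.8]
finger_gap: 0.0092
```

Run:
```python
from m import *
st,w=snap('wrist','w10.png');print(st['t'],st['wrist_force'],st['ft_torque'])
cv2.imwrite('pics/w10c.png',cv2.resize(w[130:280,220:340],None,fx=4,fy=4,interpolation=cv2.INTER_CUBIC))
st,w=snap('scene','s10.png')
cv2.imwrite('pics/s10c.png',cv2.resize(w[160:260,190:310],None,fx=5,fy=5,interpolation=cv2.INTER_CUBIC))
```

```text
15.1 [ 1.09464037 -6.52132623  4.83277346] [-1.97552317  0.11273475  0.02261646]
```

View pics/w10c.png

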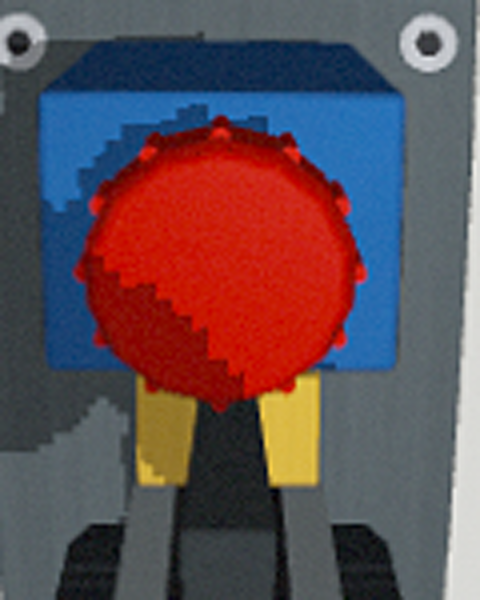

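View pics/s10c.png

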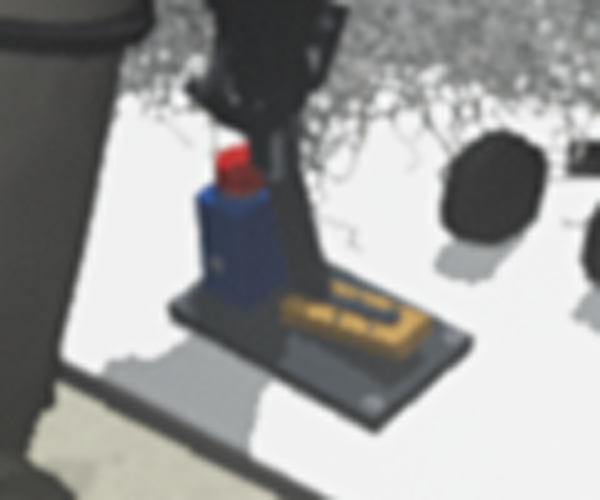

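Run:
```python
from m import *
w=cv2.imread('pics/s10.png')
st=bot.read_state()
C=np.array([.469,.1795,.015]);y=np.radians(-92.65);ex=np.array([np.cos(y),np.sin(y),0]);ey=np.array([-np.sin(y),np.cos(y),0]);ez=np.array([0,0,1.])
big=cv2.resize(w[160:260,190:310],None,fx=6,fy=6,interpolation=cv2.INTER_CUBIC)
big=cv2.convertScaleAbs(big,alpha=1.8,beta=10)
def P(a,b,c): return (proj('scene',C+a*ex+b*ey+c*ez)-[190,160])*6+2.5
def ln(a,b,col): cv2.line(big,tuple(int(v) for v in P(*a)),tuple(int(v) for v in P(*b)),col,1)
raw=big.copy()
for b in(-.018,.018):ln((0,b,.014),(.1,b,.014),(0,255,0))
for a in(0,.1):ln((a,-.018,.014),(a,.018,.014),(0,255,0))
ln((.03,-.005,.014),(.03,-.005,.14),(0,255,0));ln((.03,.005,.014),(.03,.005,.14),(0,255,0));ln((0,-.005,.014),(0,-.005,.14),(0,255,0))
for b in(-.025,.025):ln((0,b,0),(0,b,.08),(255,0,255));ln((-.04,b,.08),(0,b,.08),(255,0,255))
for a in(0,-.04):ln((a,-.025,.08),(a,.025,.08),(255,0,255))
for a,b in(((-.05,-.05,0),(.13,-.05,0)),((.13,-.05,0),(.13,.05,0))):ln(a,b,(0,255,255))
cv2.imwrite('pics/s10o.png',big[:600,:720]);cv2.imwrite('pics/s10r.png',raw)
```

```text
(no output)
```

View pics/s10o.png

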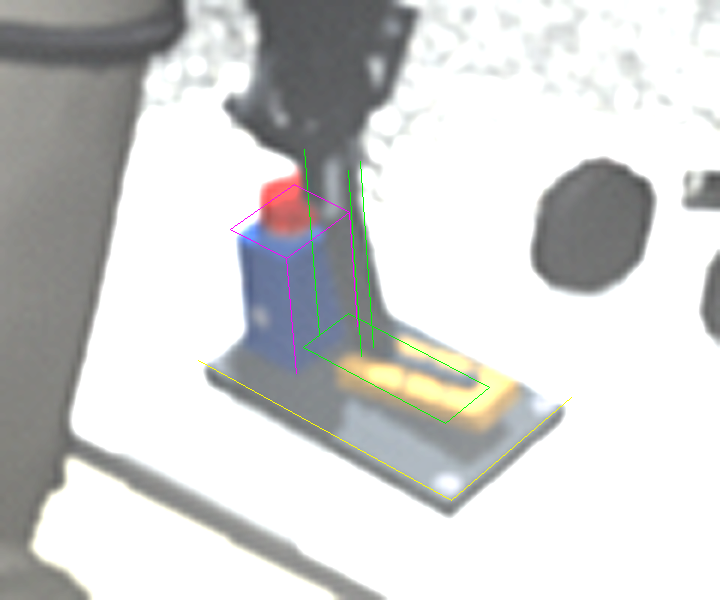

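View pics/s10r.png

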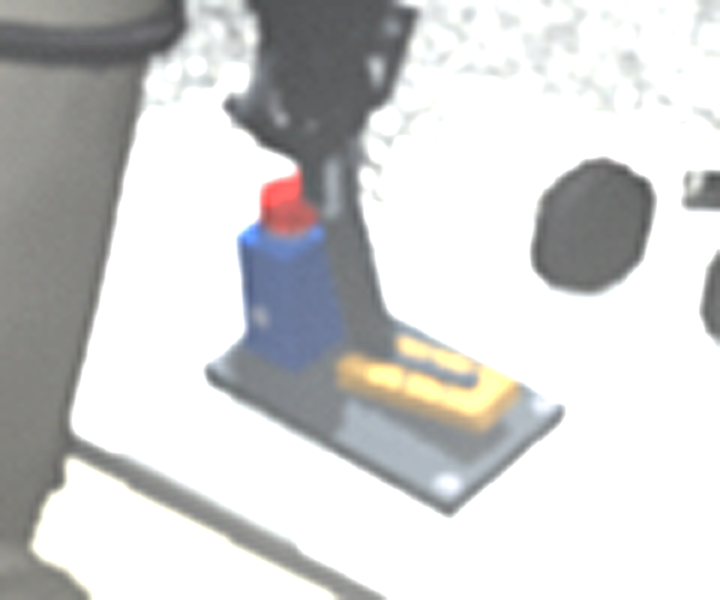

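The scene overlay shows the square pivoted in the grip. The foot's edge slope is about 0.26 against 0.55 for the plate edge, so the toe is up. I'll loosen the grip to 20 N and draw it back so plate friction rights it, then look again.

servo_tool(
  plan="0 0 0 0 0 0 0.5; 0 0 0 0 0 0 0.5; -0.3 0 0 0 0 0 0.5; -0.3 0 0 0 0 0 0.5; -0.3 0 0 0 0 0 0.5; -0.3 0 0 0 0 0 0.5; -0.3 0 0 0 0 0 0.5; -0.3 0 0 0 0 0 0.5; -0.2 0 0 0 0 0 0.5; 0 0 0 0 0 0 0.5; 0 0 0 0 0 0 0.5",
  grip_force=20,
)

```text
t: 16.3
position: [0.4683, 0.1475, 0.1258]
eef_rot: [3.14, -0.0, 1.525]
wrist_force: [-0.6, 3.6, 5.8]
finger_gap: 0.0088
```

```bash
cat > v.py <<'E'
from m import *
import sys
n=sys.argv[1]
st,w=snap('wrist',f'w{n}.png');print(st['t'],list(st['position'].round(4)),st['eef_rot'].round(4),st['wrist_force'].round(2),st['ft_torque'].round(3),st['finger_gap'])
_,s=snap('scene',f's{n}.png')
a=cv2.resize(w[130:280,220:340],None,fx=3,fy=3,interpolation=cv2.INTER_CUBIC)
b=cv2.convertScaleAbs(cv2.resize(s[180:255,215:295],None,fx=5,fy=5,interpolation=cv2.INTER_CUBIC),alpha=1.8,beta=10)
b=cv2.copyMakeBorder(b,0,450-b.shape[0],0,0,0)
cv2.imwrite(f'pics/v{n}.png',np.hstack([a,b]))
E
python3 v.py 11
```

```text
16.3 [np.float64(0.4683), np.float64(0.1475), np.float64(0.1258)] [ 3.1404e+00 -5.0000e-04  1.5253e+00] [-0.6   3.6   5.78] [ 1.181  0.087 -0.004] 0.00878832175144694
```

View pics/v11.png

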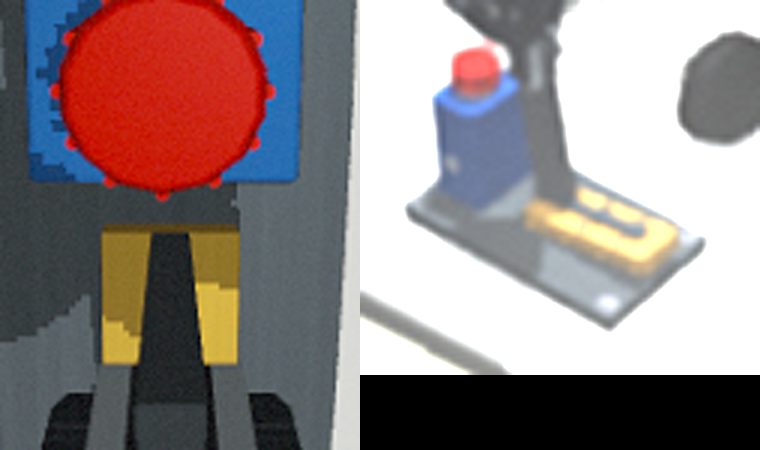

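Run:
```python
from m import *
st=bot.read_state();y=st['eef_rot'][2];c,s=np.cos(y),np.sin(y);p=st['position']
print(p)
for d in(0.0165,.0115,.0065,.0015): print(d,proj('wrist',[p[0]+d*c,p[1]+d*s,.029],st),proj('wrist',[p[0]+d*c,p[1]+d*s,.015],st))
# scene slopes for flat and tilted foot
C=np.array([.4683,.164,.015]);yy=np.radians(-92.65);ex=np.array([np.cos(yy),np.sin(yy),0]);ey=np.array([-np.sin(yy),np.cos(yy),0])
for t in(0,.05,.1,.15):
    X=ex*np.cos(t)+np.array([0,0,np.sin(t)]);Z=-ex*np.sin(t)+np.array([0,0,np.cos(t)])
    q=[ (proj('scene',C+a*X-.018*ey+h*Z)-[215,180])*5+[362,2] for a,h in((0,0),(.1,0),(0,.014),(.1,.014))]
    print(t,np.round(q).tolist(),(q[1]-q[0])[1]/(q[1]-q[0])[0],'blade',(np.round([(proj('scene',C+.03*X+h*Z)-[215,180])*5+[362,2] for h in(.014,.1)])).tolist())
```

```text
[0.46829917 0.14753733 0.12581937]
0.0165 [276.27811433 189.40505682] [276.26998204 185.32036103]
0.0115 [276.27724054 195.76354591] [276.26914173 191.36753644]
0.0065 [276.27645485 202.05763395] [276.26838286 197.35960945]
0.0015 [276.2757552  208.28365293] [276.2677037  203.29331858]
0 [[507.0, 215.0], [626.0, 279.0], [506.0, 199.0], [625.0, 263.0]] 0.5401729066007268 blade [[559.0, 203.0], [553.0, 99.0]]
0.05 [[507.0, 215.0], [626.0, 273.0], [505.0, 198.0], [624.0, 256.0]] 0.4919048562486076 blade [[559.0, 201.0], [547.0, 94.0]]
0.1 [[507.0, 215.0], [625.0, 267.0], [504.0, 198.0], [622.0, 250.0]] 0.4429839560315818 blade [[557.0, 199.0], [540.0, 89.0]]
0.15 [[507.0, 215.0], [624.0, 261.0], [504.0, 198.0], [621.0, 243.0]] 0.39314619409257495 blade [[556.0, 196.0], [534.0, 85.0]]
```

The heel edge is at row 206.7 against 189.4 expected when upright, so about 0.12 rad of tilt remains. The heel is standing on the plate, clear of the post, so I'll open slightly to let the foot settle flat and then regrip harder.

servo_tool(
  plan="0 0 -0.05 0 0 0 1.2; 0 0 0 0 0 0 1.4; 0 0 0 0 0 0 1.6; 0 0 0 0 0 0 1.8; 0 0 0 0 0 0 2; 0 0 0 0 0 0 2; 0 0 0 0 0 0 2; 0 0 0 0 0 0 2",
)

```text
t: 17.2
position: [0.4678, 0.1474, 0.1258]
eef_rot: [-3.142, 0.0, 1.526]
wrist_force: [-0.2, 0.3, -0.9]
finger_gap: 0.02
```

```bash
python3 v.py 12
```

```text
17.2 [np.float64(0.4678), np.float64(0.1474), np.float64(0.1258)] [-3.1416  0.      1.5255] [-0.24  0.33 -0.91] [ 0.012  0.027 -0.005] 0.02004852783655122
```

View pics/v12.png

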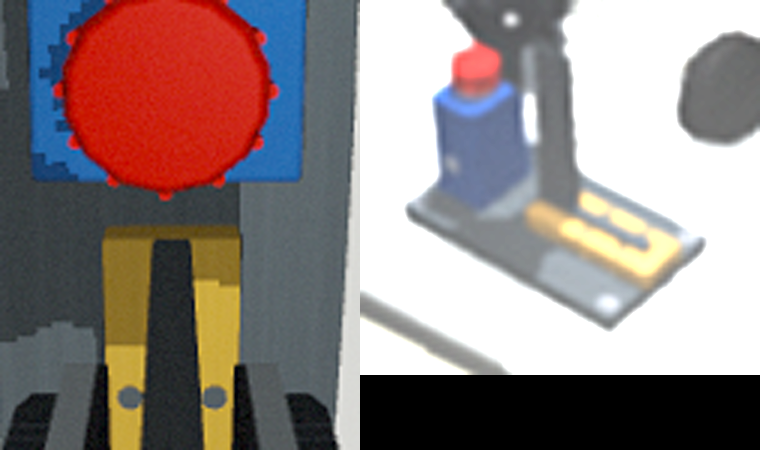

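The foot now lies flat, but the blade sits about 15 mm nearer the robot end of the pads. I'll shift to recentre and regrip at 110 N.

servo_tool(
  plan="-0.5 0 0 0 0 0 2; -0.6 0 0 0 0 0 2; -0.5 0 0.2 0 0 0 2; 0 0 0 0 0 0 2; 0 0 0 0 0 0 0.5; 0 0 0 0 0 0 0.5; 0 0 0 0 0 0 0.5; 0 0 0 0 0 0 0.5; 0 0 -0.15 0 0 0 0.5; 0 0 -0.15 0 0 0 0.5; 0 0 0 0 0 0 0.5; 0 0 0 0 0 0 0.5",
  grip_force=110,
)

```text
t: 18.5
position: [0.4667, 0.1315, 0.1266]
eef_rot: [-3.141, 0.0, 1.526]
wrist_force: [0.6, 0.5, -4.9]
finger_gap: 0.0081
```

```bash
python3 v.py 13
python3 - <<'E'
from m import *
st=bot.read_state();y=st['eef_rot'][2];c,s=np.cos(y),np.sin(y);p=st['position']
for d in(0.0165,.0115): print(d,proj('wrist',[p[0]+d*c,p[1]+d*s,.031],st))
E
```

```text
18.5 [np.float64(0.4667), np.float64(0.1315), np.float64(0.1266)] [-3.141   0.      1.5258] [ 0.6   0.55 -4.88] [ 0.111 -0.028 -0.035] 0.008111072444075555
0.0165 [276.47312075 189.70852961]
0.0115 [276.47122339 196.0942919 ]
```

View pics/v13.png

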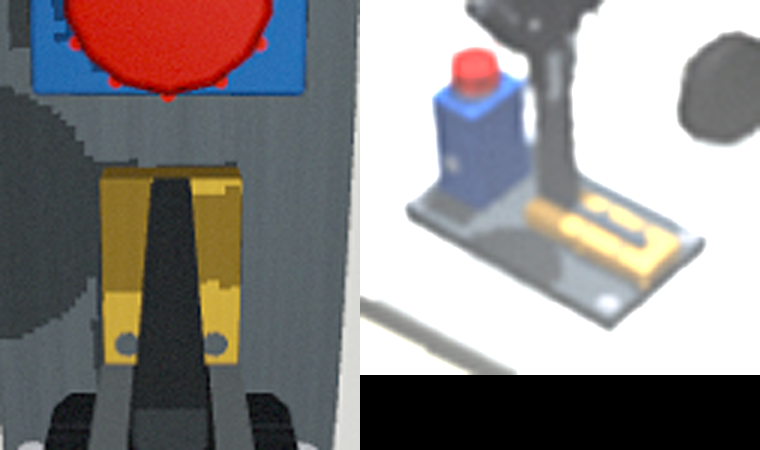

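Upright and lifted: the heel is at row 189.3 against 189.7 predicted. Next I carry it to the post in the air.

servo_tool(
  plan="0.4 0 0 0 0 0 0.5; 0.7 0 0 0 0 0 0.5; 0.7 0 0 0 0 0 0.5; 0.5 0 0 0 0 0 0.5; 0.3 0 0 0 0 0 0.5; 0.1 0 0 0 0 0 0.5; 0 0 0 0 0 0 0.5; 0 0 0 0 0 0 0.5",
)

```text
t: 19.4
position: [0.4683, 0.1582, 0.1268]
eef_rot: [-3.142, 0.0, 1.525]
wrist_force: [-0.8, -0.0, -5.0]
finger_gap: 0.0083
```

servo_tool(
  plan="0.2 0 0 0 0 0 0.5; 0.1 0 0 0 0 0 0.5; 0.1 0 0 0 0 0 0.5; 0 0 0 0 0 0 0.5; 0 0 0 0 0 0 0.5",
)

```text
t: 19.9
position: [0.4685, 0.1621, 0.1268]
eef_rot: [-3.142, 0.0, 1.525]
wrist_force: [-0.4, -1.7, -3.4]
finger_gap: 0.0082
```

servo_tool(
  plan="0.05 0 0 0 0 0 0.5; 0.05 0 0 0 0 0 0.5; 0 0 0 0 0 0 0.5; 0 0 0 0 0 0 0.5",
)

```text
t: 20.3
position: [0.4685, 0.1623, 0.1268]
eef_rot: [-3.141, 0.002, 1.525]
wrist_force: [0.0, -5.9, -0.6]
finger_gap: 0.0084
```

Post contact at −5.9 N. I'll ease off slightly, then lower onto the plate.

servo_tool(
  plan="-0.1 0 0 0 0 0 0.5; 0 0 0.1 0 0 0 0.5; 0 0 0.1 0 0 0 0.5; 0 0 0 0 0 0 0.5; 0 0 0 0 0 0 0.5",
)

```text
t: 20.8
position: [0.4685, 0.1622, 0.1247]
eef_rot: [-3.142, 0.0, 1.525]
wrist_force: [0.2, -3.4, -4.0]
finger_gap: 0.0083
```

servo_tool(
  plan="0 0 0.1 0 0 0 0.5; 0 0 0.05 0 0 0 0.5; 0 0 0 0 0 0 0.5; 0 0 0 0 0 0 0.5",
)

```text
t: 21.2
position: [0.4685, 0.1622, 0.124]
eef_rot: [3.141, 0.001, 1.525]
wrist_force: [-2.5, -7.0, 4.9]
finger_gap: 0.0086
```

```bash
python3 v.py 14
python3 - <<'E'
from m import *
st=bot.read_state()
C=np.array([.469,.1795,.015]);yy=np.radians(-92.65);ex=np.array([np.cos(yy),np.sin(yy),0]);ey=np.array([-np.sin(yy),np.cos(yy),0])
for t in(-.05,0,.05,.1):
    X=ex*np.cos(t)+np.array([0,0,np.sin(t)]);Z=-ex*np.sin(t)+np.array([0,0,np.cos(t)])
    f=lambda a,b,h:np.round((proj('scene',C+a*X+b*ey+h*Z)-[215,180])*5+[362,2]).tolist()
    print(t,'foot bot',f(0,-.018,0),f(.1,-.018,0),'top far',f(.1,-.018,.014),f(.1,.018,.014),'blade R',f(.03,.005,.014),f(.03,.005,.1))
E
```

```text
21.2 [np.float64(0.4685), np.float64(0.1622), np.float64(0.124)] [3.1413e+00 8.0000e-04 1.5253e+00] [-2.49 -7.03  4.92] [-1.352  0.52  -0.035] 0.00862900357889131
-0.05 foot bot [490.0, 206.0] [607.0, 275.0] top far [607.0, 259.0] [644.0, 229.0] blade R [547.0, 192.0] [545.0, 90.0]
0 foot bot [490.0, 206.0] [607.0, 269.0] top far [606.0, 253.0] [643.0, 223.0] blade R [546.0, 189.0] [539.0, 85.0]
0.05 foot bot [490.0, 206.0] [607.0, 263.0] top far [605.0, 246.0] [641.0, 216.0] blade R [545.0, 187.0] [533.0, 80.0]
0.1 foot bot [490.0, 206.0] [606.0, 257.0] top far [603.0, 240.0] [640.0, 210.0] blade R [544.0, 185.0] [527.0, 76.0]
```

View pics/v14.png

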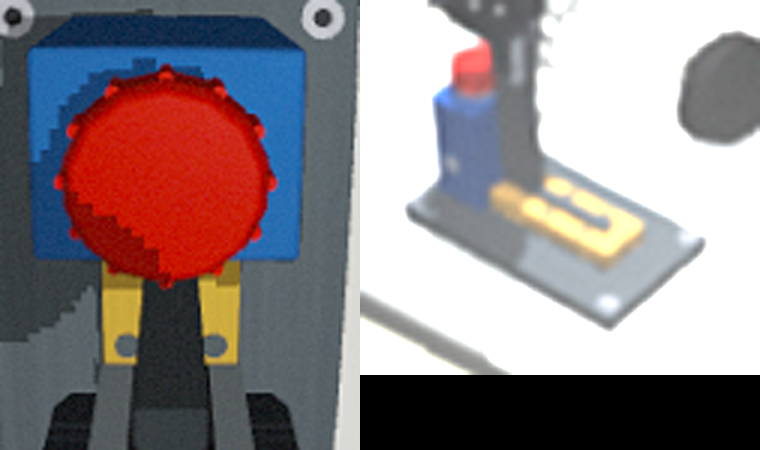

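The foot-hole positions match the upright view ((126,345) and (215,345) against (126,344) and (215,344)), so the square hasn't pivoted. I'll add a little more press toward the post.

servo_tool(
  plan="0.05 0 0 0 0 0 0.5; 0.05 0 -0.02 0 0 0 0.5; 0 0 0 0 0 0 0.5; 0 0 0 0 0 0 0.5; 0 0 0 0 0 0 0.5; 0 0 0 0 0 0 0.5; 0 0 0 0 0 0 0.5",
)

```text
t: 22.0
position: [0.4685, 0.1622, 0.124]
eef_rot: [-3.141, 0.002, 1.525]
wrist_force: [-1.8, -8.9, 5.5]
finger_gap: 0.0086
```

```bash
python3 v.py 15
```

```text
22.0 [np.float64(0.4685), np.float64(0.1622), np.float64(0.124)] [-3.1415e+00  2.1000e-03  1.5248e+00] [-1.77 -8.95  5.47] [-1.801  0.35   0.017] 0.008597707728914638
```

View pics/v15.png

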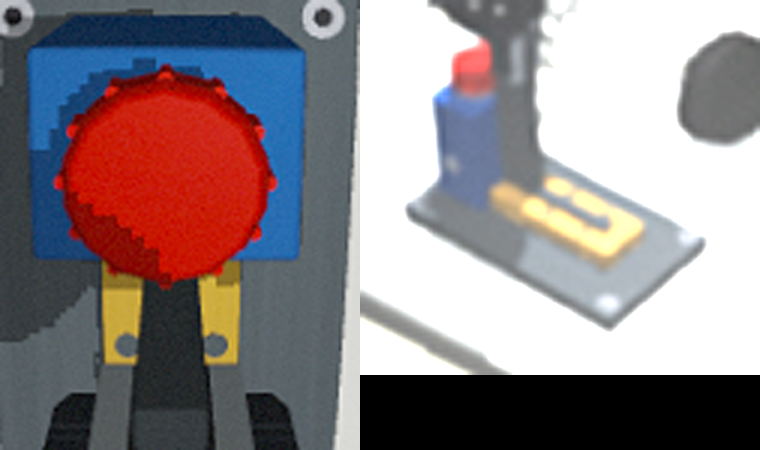

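```bash
python3 -c "
from cell import bot
print(bot.close_job())
s=bot.read_state();print(s['t'],s['position'],s['wrist_force'],s['finger_gap'])"
```

```text
the job is handed in; nothing more can be done
None
the job is handed in; nothing more can be done
```

The cap is pushed home and the square is seated in the corner. I handed the job in at about 22 s, still gripping the square with 110 N set. `close_job()` gives no verdict, so this rests on my own checks.

**Cap:** I pushed it down with closed fingers until the TCP stopped at z = 0.1177 m under 41 N, which matches the 118 mm home height. I did not measure its height again afterwards.

**What went wrong:** On the first try I slid the square along the plate towards the post. Plate friction made it pivot in the 60 N grip and lifted the toe (about 0.12 rad was left after I drew it back). I put it right by:
- opening the fingers briefly while its heel stood on the plate clear of the post, so the foot settled flat;
- regripping at 110 N and carrying it to the post just above the plate;
- lowering it into the corner.

**Last checks:**
- **Post contact:** the force towards the post was about 9 N, and the tool no longer moved when I commanded more. Plate friction may take up to about 5 N of that, so I estimate at least 4 N on the post.
- **Plate contact:** about 10 N, taken from the change in vertical force.
- **Square not pivoted:** the foot-hole positions in the wrist view matched those seen when the square was upright, to within a third of a pixel, and the foot's edge lined up with the plate.
- **Position:** the heel is about 1 mm from the post's measured middle line.

**Disagreements:** The top camera put the corner 2–3 mm away from the wrist camera, and the scene overlay was off by a few pixels at the post. I used the wrist values, and the post contact came within 1 mm of where they predicted. No bystander was touched in any move I made, though I took no final picture of them.

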